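# Make up two sample kits on the lab bench

### The arm

A 6-joint arm with a two-finger parallel gripper is mounted at the origin on the work surface. World frame = base frame: x ahead of the robot, y to its left, z up, the work surface at z = 0. Lengths are in m, angles in rad, forces in N, time in s.
With the tool pointing down it reaches from about 0.425 to 0.95 m from the base axis. Payload 3.5 kg.
Tool frame: the origin (TCP) lies midway between the tips of the shut fingers; the grasp point (between the pads) lies 19 mm behind it; z points along the fingers, y is the line along which they close (so a half turn about z gives the same grasp; the last joint's range is limited). The gripper opens to 85 mm and grips with 20 to 120 N. Pads are 22 mm wide; open, the fingers measure 114 mm over their backs; the gripper's body (76 mm by 85 mm) begins 54 mm behind the grasp point. The pads swing forward as they close: fully open they stand 13 mm farther back than shut.
Start: joints at [-1.371, 0.286, 1.577, -0, 1.279, -0.15], TCP at [0.231, -0.634, 0.231] pointing down, gripper open.
Joint ranges: [-2.77, 2.77], [-0.9, 2.22], [0.21, 2.48], [-1.53, 4.67], [0.24, 2.81], [-2.84, 2.84]. Speed limits (rad/s): [2.79, 2.79, 3.14, 3.14, 3.14, 3.14].

### API

Orientations are given as a unit quaternion [x, y, z, w].
In Python, from plant import ctrl gives the robot as it stands.
- The arm moves only by the tool send_rows, never from a script. Its argument "series" is a list that holds one entry, the list of rows, each a list of 7 numbers: the shift along the tool's x, y, z in cm, then the turn, a rotation vector about the tool's x, y, z in rad, then the opening, from -1 (shut) to 1 (fully open). In form: [[[x, y, z, rx, ry, rz, jaw], ...]]. A call has 1 to 10 rows; each row shifts and turns the commanded pose from where the row before left it, along the tool's axes as they then stand; what a row does not reach is not made up. A row lasts 1/8 s, in which the tool goes at most 62.5 mm and 10.7 degrees, less where a joint would pass 70% of its speed; a pose out of reach is approached as far as the arm can. A call is refused whole if a number of a shift passes 6.25 or a number of a turn 0.188, either way. A call with a gripper value outside its range is refused whole. The fingers move at their own pace and stop on an object; "force" is the grip in N (left out, the last holds). Time passes only in rows, so rows that do not move let the fingers close. It gives the time, the measured TCP pose, the force, the opening and the grip force at its end, in the units of the state.
- ctrl.get_state(): the state, without advancing time (a new reading comes with each control period).
- ctrl.read_camera(name): name is "scene" or "top"; returns a dict with "img" (384x512x3 uint8, red, green, blue), "fx", "fy", "cx", "cy" (pixels), "R" (3x3) and "t" (3): a world point X has camera coordinates R X + t. Camera axes: x right, y down, z forward; pixel columns grow to the right and rows downward; lengths in m; the calibration is good to about 2 mm. A picture is of the moment at which its call begins. There is no depth.
- ctrl.sign_off(): hands the job in; it is judged then, once.
The state is a dict: "time": time; "qpos": joint angles; "dq": joint speeds; "joint_efforts": joint torques, N m; "eef_pos": TCP position; "tcp_rot": TCP orientation; "contact_force": force on the tool from outside, world axes, zero at the start; "wrist_torque": the same for the moment, N m; "opening": opening from 0.0 (shut) to 1.0 (fully open); "finger_force": force on a finger pad.
Only numpy, scipy, OpenCV 4.12 (cv2) and the standard library are available. Lean on these libraries where they do the work, as an engineer would, in place of code of your own. Each camera call takes 0.05 s, during which the arm holds its last target. There are 200 camera calls.

### The job

Make up the two kits from the stock on the bench. The long tray gets the steel beaker in its largest bay, the amber bottle in its middle bay and the slim vial in its smallest bay; the short tray gets the slide box lying flat in it, lengthwise, with the shorter of the two white pots standing on the middle of the box. Everything stands upright on its tray floor or on the box, and the taller pot stays where it is.

Things in the scene. Friction and masses are not known exactly. Their poses are not given: they have to be found in the camera images.
- long_tray: Grey kit tray fixed to the bench, 88 mm (x) by 210 mm (y), with three open bays in a row along y. Floor 3 mm thick, walls and dividers 4 mm thick, 14 mm high overall. Bays are 80 mm wide in x; along y: largest 80 mm, centre at y -61 mm; middle 64 mm, centre y +15 mm; smallest 50 mm, centre y +76 mm. Origin: centre of underside, z up. Left or right on the bench, turned up to 0.2 rad.
- short_tray: Grey plastic kit tray fixed to the bench, one bay, 90 mm (x) by 116 mm (y), inside 82 by 108 mm. Floor 3 mm, walls 4 mm thick and 14 mm high overall. Origin: centre of its underside; z up. It stands on the other side, turned by up to 0.2 rad.
- beaker: Open stainless-steel beaker standing mouth up, straight wall, diameter 56 mm, height 65 mm, wall 3 mm. Origin: centre of its underside; z up.
- amber_bottle: Small amber bottle with narrow neck and white cap, diameter 44 mm, height 84 mm; the straight body reaches to about 50 mm. Origin: centre of its underside; z up.
- vial: Slim white vial with black cap, diameter 30 mm (cap 27 mm), height 60 mm, cap from 46 mm up. Origin: centre of its underside; z up.
- slide_box: Flat closed microscope-slide box, white base with grey lid and a paper label, 58 mm (x) by 84 mm (y) by 32 mm high, flat top. Origin: centre of its underside; z up. The long side is along its y axis; at the start its y axis is within 0.8 rad of the world's y. It goes into the short tray with its y along the tray's y, either way round.
- short_pot: White round pot with screw lid, the shorter of two: body diameter 45 mm, lid diameter 48 mm (top 14 mm), height 42 mm. Origin: centre of its underside; z up.
- tall_pot: White round pot like the short one but 75 mm high (lid diameter 48 mm). Not needed; it stays where it is. Origin: centre of its underside; z up.
There are look-alikes about, which are no part of the job. Leave any yellow look-alike of the slide_box alone.

How it is judged:
By the outcome, as a careful person would: the job done as asked, in the order asked, and still so for the second after the job is handed in, with the robot touching nothing.
It also fails if it takes over 131 s, if anything falls off the work surface, if the arm or the gripper's body presses on something with over 40 N, if the wrist force passes 120 N, or if a joint passes its speed limit or range.

## Working session

There is one attempt and no reset: what is moved stays moved. The work goes in short steps, Python scripts to look and compute and a tool call to move; the robot and the scene stay as the last step left them, time stands still between calls to the robot, and variables do not carry over. Pictures are saved under pics/ and viewed, at most 16 in all, crops included, and the job is handed in when it is done.

Besides the shell and the picture viewer there is one more tool, called after "Call:" by a JSON object that holds its "method" and its "body", one argument or row to a line. send_rows: Moves the arm, as the interface text tells. Its arguments: {"type":"object","properties":{"series":{"type":"array"},"force":{"type":"number"}},"required":["series"]}

```bash
mkdir -p pics; ls
python3 - <<'E'
from plant import ctrl
import cv2,numpy as np
for n in("scene","top"):
    c=ctrl.read_camera(n); cv2.imwrite(f"pics/{n}0.png",c["img"][:,:,::-1])
    print(n,c["fx"],c["fy"],c["cx"],c["cy"],np.round(c["R"],4).tolist(),np.round(c["t"],4).tolist())
s=ctrl.get_state();print(s)
E
```

```text
pics
scene 351.85543411651054 351.85543411651054 246.54475895275007 196.67004376128116 [[-0.5274, 0.8496, 0.0069], [0.5054, 0.3203, -0.8013], [-0.683, -0.4191, -0.5983]] [0.1938, -0.2453, 1.3579]
top 454.4594563475073 454.4594563475073 257.2984375748591 194.79758221716776 [[-0.0199, -0.9994, 0.0284], [-0.9805, 0.0139, -0.1962], [0.1957, -0.0317, -0.9801]] [0.0776, 0.4974, 1.0182]
{'time': 0.1, 'qpos': array([-1.37098592e+00,  2.87114447e-01,  1.57803658e+00, -1.33903871e-05,
        1.27860867e+00, -1.50000560e-01]), 'dq': array([ 1.38513638e-03, -2.02092133e-03, -1.74995108e-03,  1.73252449e-03,
        3.01667593e-05,  1.07757813e-03]), 'joint_efforts': array([ 9.30795832e-04, -4.07298160e+01, -2.93698454e+01, -1.28195820e-04,
        3.41523373e-03,  9.05354426e-06]), 'eef_pos': array([ 0.2312404 , -0.63351807,  0.23005735]), 'tcp_rot': array([ 9.84742076e-01,  1.74016865e-01, -3.33895340e-05, -1.08302437e-03]), 'contact_force': array([-0.52201221,  0.18571384,  0.48164992]), 'wrist_torque': array([0.00849631, 0.03773517, 0.01895842]), 'finger_force': 0.0, 'opening': 1.0045536817670644}
```

View pics/top0.png

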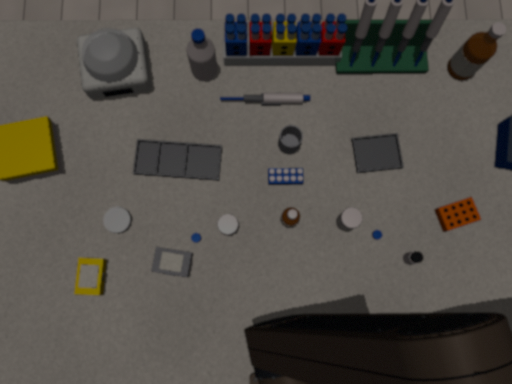

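View pics/scene0.png

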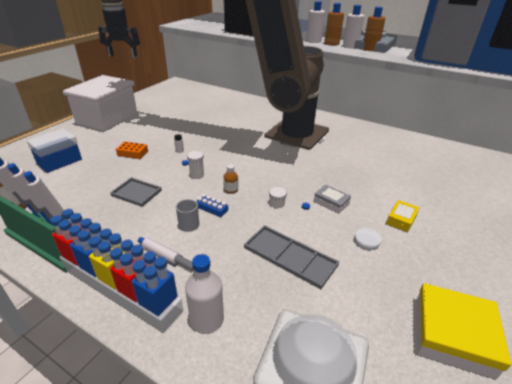

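Top view: long tray (178,160), short tray (377,153), beaker (290,139), amber bottle (291,216), vial (415,257), grey slide box (172,262), with the yellow look-alike at (90,277). For the white pots, the candidates are (228,224) / scene (278,196), which looks short; (350,217) / scene (196,163), which looks tall; and (117,220), a flat dish. I'll confirm with one enlarged crop.

```bash
cat > h.py <<'E'
import cv2,numpy as np
from plant import ctrl
def cam(n):
    c=ctrl.read_camera(n); c["R"]=np.array(c["R"]);c["t"]=np.array(c["t"]); return c
def cast(c,uv,z):
    uv=np.atleast_2d(np.asarray(uv,float))
    d=np.c_[(uv[:,0]-c["cx"])/c["fx"],(uv[:,1]-c["cy"])/c["fy"],np.ones(len(uv))]@c["R"]
    o=-c["R"].T@c["t"]; return o+d*((z-o[2])/d[:,2])[:,None]
def proj(c,X):
    p=np.atleast_2d(X)@c["R"].T+c["t"]; return np.c_[p[:,0]/p[:,2]*c["fx"]+c["cx"],p[:,1]/p[:,2]*c["fy"]+c["cy"]]
E
python3 - <<'E'
import cv2,numpy as np
a=cv2.imread("pics/top0.png")[125:305,60:440];b=cv2.imread("pics/scene0.png")[120:290,100:430]
a=cv2.resize(a,(760,360),interpolation=3);a=cv2.convertScaleAbs(a,alpha=1.4)
b=cv2.resize(b,(792,408),interpolation=3)
cv2.imwrite("pics/a1.png",a);cv2.imwrite("pics/b1.png",b)
E
```

```text
(no output)
```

View pics/a1.png

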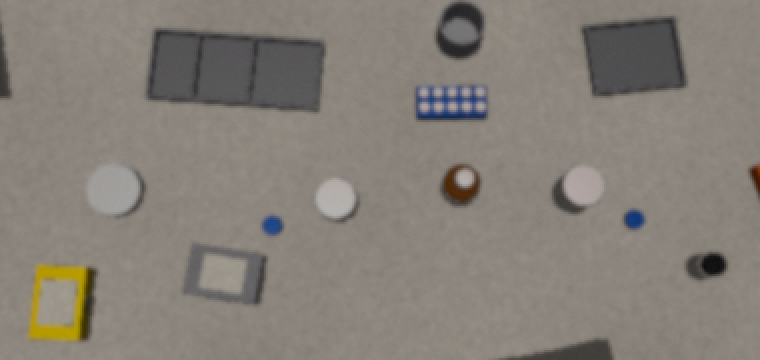

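View pics/b1.png

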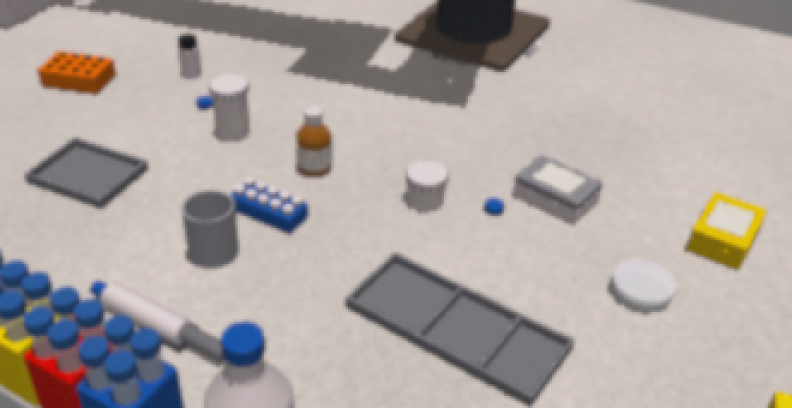

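The crops confirm it. The short pot is at top (228,224), since scene shows it about half the height of the one at top (350,217). The grey-lid box at top (172,262) is the slide box. The largest bay is the right-hand (-y) one. Next I measure.

```bash
cat > meas.py <<'E'
from h import *
c=cam("top"); s=cam("scene")
print("cams",np.round(-c["R"].T@c["t"],3),np.round(-s["R"].T@s["t"],3))
def comp(c,win,fn):
    x0,y0,x1,y1=win; im=c["img"][y0:y1,x0:x1]; im=cv2.resize(im,None,fx=4,fy=4,interpolation=cv2.INTER_CUBIC)
    hsv=cv2.cvtColor(im,cv2.COLOR_RGB2HSV).astype(int); m=fn(hsv,im.astype(int)).astype(np.uint8)
    n,l,st,ce=cv2.connectedComponentsWithStats(m); k=1+np.argmax(st[1:,4])
    ct=max(cv2.findContours((l==k).astype(np.uint8),0,1)[0],key=cv2.contourArea)[:,0,:]
    return (ct+0.5)/4-0.5+[x0,y0]
def rect(P):
    (cx,cy),(w,h),a=cv2.minAreaRect((P[:,:2]*1000).astype(np.float32)); return np.round([cx,cy,w,h,a],1)
dark=lambda h,i:h[...,2]<105
for n,w,z in(("long",(125,130,232,190),.014),("short",(342,125,412,180),.014)):
    ct=comp(c,w,dark); print(n,rect(cast(c,ct,z)),rect(cast(c,ct,0)))
def top(n,c,w,z,fn):
    ct=comp(c,w,fn).astype(np.float32); P=cast(c,ct,z)
    (x,y),r=cv2.minEnclosingCircle((P[:,:2]*1000).astype(np.float32)); e=cv2.fitEllipse((P[:,:2]*1000).astype(np.float32))
    print(n,"circ",np.round([x,y,2*r],1),"ell",np.round([*e[0],*e[1]],1),"px",np.round(ct.mean(0),1))
bright=lambda h,i:(h[...,2]>165)
for w in((205,205,250,245),(335,200,368,235),(275,200,305,235),(275,120,306,160),(400,245,430,270),(145,240,200,282)):
    x0,y0,x1,y1=w; v=c["img"][y0:y1,x0:x1].max(2); print(w,np.percentile(v,[2,25,50,75,98]))
top("short_pot",c,(205,205,250,245),.042,bright)
top("tall_pot",c,(335,200,370,235),.075,bright)
top("bottlecap",c,(280,205,302,225),.084,lambda h,i:(h[...,2]>140)&(h[...,1]<70))
top("bottle",c,(275,200,305,235),.04,lambda h,i:h[...,1]>100)
top("vialcap",c,(400,245,430,270),.060,lambda h,i:h[...,2]<45)
top("beaker",c,(270,120,310,160),.065,lambda h,i:h[...,2]<105)
E
python3 meas.py
python3 - <<'E'
import cv2
t=cv2.imread("pics/top0.png")
A=[(t[120:162,270:312]),t[240:282,150:200],t[240:275,396:432],t[200:235,275:310]]
import numpy as np
cv2.imwrite("pics/c1.png",np.vstack([np.hstack([cv2.resize(a,(390,290),interpolation=0) for a in A[i:i+2]]) for i in(0,2)]))
E
```

```text
cams [0.29  0.103 1.093] [1.154 0.483 0.614]
long [597.1 261.8 263.9 152.1  89.4] [601.1 263.8 267.3 154.1  89.4]
short [ 610.9 -232.3  183.4  142.    89.2] [ 615.1 -236.7  185.8  143.8   89.2]
(205, 205, 250, 245) [ 81.  98. 100. 101. 129.]
(335, 200, 368, 235) [ 46.  99. 101. 112. 126.]
(275, 200, 305, 235) [ 51.98  81.    98.   100.   124.02]
(275, 120, 306, 160) [ 28.  57.  87. 100. 104.]
(400, 245, 430, 270) [ 13.    60.25  97.    99.   102.  ]
(145, 240, 200, 282) [ 57.  83.  99. 101. 113.]Traceback (most recent call last):
  File "meas.py", line 22, in <module>
    top("short_pot",c,(205,205,250,245),.042,bright)
    ~~~^^^^^^^^^^^^^^^^^^^^^^^^^^^^^^^^^^^^^^^^^^^^^
  File "meas.py", line 16, in top
    ct=comp(c,w,fn).astype(np.float32); P=cast(c,ct,z)
       ~~~~^^^^^^^^
  File "meas.py", line 7, in comp
    n,l,st,ce=cv2.connectedComponentsWithStats(m); k=1+np.argmax(st[1:,4])
                                                       ~~~~~~~~~^^^^^^^^^^
    return _wrapfunc(a, 'argmax', axis=axis, out=out, **kwds)
    return bound(*args, **kwds)
ValueError: attempt to get argmax of an empty sequence
```

View pics/c1.png

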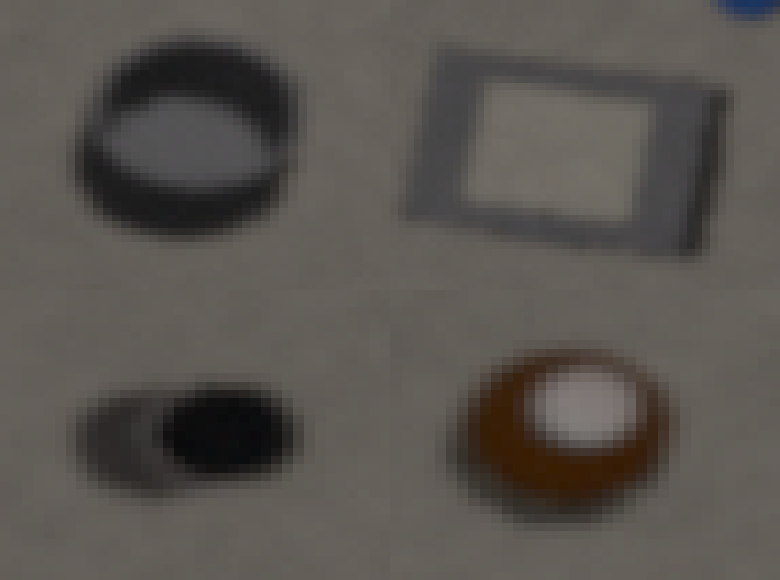

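The crops show the beaker's far rim is clean, with shadows falling to the lower left. The bench level is about 100 and the box label is close to it. I'll retune the thresholds.

```bash
python3 - <<'E'
s=open("meas.py").read()
s=s[:s.index("dark=")]+'''
from scipy.optimize import least_squares
dark=lambda h,i:h[...,2]<86
for n,w,z in(("long",(125,130,232,190),.014),("short",(342,125,412,180),.014)):
    ct=comp(c,w,dark); print(n,rect(cast(c,ct,z)),rect(cast(c,ct,0)))
bx=lambda h,i:cv2.morphologyEx((h[...,2]<92).astype(np.uint8),3,np.ones((5,5)))
ct=comp(c,(145,240,202,282),bx); print("box z32",rect(cast(c,ct,.032)))
lid=lambda h,i:(h[...,2]<92)&(h[...,2]>66)
ct=comp(c,(145,240,202,282),lid); print("boxlid z32",rect(cast(c,ct,.032)))
bright=lambda h,i:(h[...,2]>110)
def circ(n,c,w,z,fn,r,far=False):
    P=cast(c,comp(c,w,fn),z)[:,:2]*1000; m=P.mean(0)
    if far:
        o=(-c["R"].T@c["t"])[:2]*1000; d=(m-o)/np.linalg.norm(m-o); k=(P-m)@d; P=P[k>k.max()-r*.8]
    f=least_squares(lambda p:np.hypot(*(P-p[:2]).T)-p[2],[*m,r],loss="soft_l1"); g=least_squares(lambda p:np.hypot(*(P-p).T)-r,m,loss="soft_l1")
    print(n,"free",np.round(f.x,1),"fixed r",np.round(g.x,1),"rms",round(np.sqrt(np.mean(g.fun**2)),2))
circ("short_pot",c,(205,205,250,245),.042,bright,24)
circ("tall_pot",c,(335,200,370,235),.075,bright,24)
circ("cap",c,(280,205,302,225),.084,lambda h,i:(h[...,2]>90)&(h[...,1]<60),10)
circ("bottle",c,(275,200,308,235),.045,lambda h,i:h[...,1]>110,22,True)
circ("vialcap",c,(400,245,430,270),.060,lambda h,i:h[...,2]<42,13.5)
circ("beaker",c,(270,120,310,160),.065,lambda h,i:cv2.morphologyEx((h[...,2]<80).astype(np.uint8),3,np.ones((5,5))),28,True)
S=s
circ("S vialcap",S,(165,128,195,145),.060,lambda h,i:h[...,2]<90,13.5)
circ("S beaker",S,(172,198,205,235),.0,lambda h,i:h[...,2]<135,28)
circ("S spot",S,(262,183,295,202),.042,lambda h,i:h[...,2]>180,24)
'''
open("meas.py","w").write(s)
E
python3 meas.py
```

```text
cams [0.29  0.103 1.093] [1.154 0.483 0.614]
long [596.6 261.3 214.9  95.4  85. ] [600.6 263.4 217.7  96.6  85. ]
short [ 608.5 -231.7   97.6  124.4    5.7] [ 612.6 -236.1   98.9  126.     5.7]
box z32 [347.2 266.9  94.8  63.2  80.7]
boxlid z32 [347.2 266.9  94.8  63.2  80.7]
short_pot free [433.3 140.6  22.4] fixed r [433.4 140.6] rms 1.63
tall_pot free [ 438.7 -144.1   22. ] fixed r [ 438.8 -143.7] rms 2.04
cap free [442.7  -3.4  25.5] fixed r [454.6  -9.9] rms 14.43
bottle free [452.7 -11.   15.3] fixed r [442.6  -4.1] rms 3.76
vialcap free [ 346.8 -290.1   12.5] fixed r [ 346.8 -290. ] rms 1.36
beaker free [637.9 -12.8  26.3] fixed r [635.8 -12.1] rms 0.62
S vialcap free [ 359.9 -280.8   18.4] fixed r [ 359.6 -280.6] rms 5.28
S beaker free [605.9 -43.8  54.8] fixed r [603.3 -41.4] rms 26.77
S spot free [428.9 141.6  47.2] fixed r [431.7 141.4] rms 24.82
```

Measurements in mm:

| Thing | x, y | Yaw / axis |
|---|---|---|
| Long tray | 598, 261.5 | yaw -0.087 |
| Short tray | 610, -233.5 | yaw +0.10 |
| Beaker | 636.5, -12 | |
| Vial | 347, -290 | |
| Short pot | 433, 140.6 | |
| Box | 347.5, 268.5 | yaw -0.16 |

Beaker first: turn to yaw 0 and travel there.

Call:
{"method": "send_rows", "body": {
  "series": [
    [[0,0,0,0,0,0.175,1],[0,0,0,0,0,0.175,1],[3.1,-4.8,0,0,0,0,1],[3.1,-4.8,0,0,0,0,1],[3.1,-4.8,0,0,0,0,1],[3.1,-4.8,0,0,0,0,1],[3.1,-4.8,0,0,0,0,1],[3.1,-4.8,0,0,0,0,1],[3.1,-4.8,0,0,0,0,1],[3.1,-4.8,0,0,0,0,1]]
  ],
  "force": 40
}}

```text
time: 1.55
eef_pos: [0.4802, -0.2485, 0.2316]
tcp_rot: [1.0, -0.0, 0.0, 0.0]
contact_force: [1.1, -0.9, 0.2]
opening: 0.999
finger_force: 0.0
```

```bash
cat > g.py <<'E'
import sys
from plant import ctrl
import numpy as np
from scipy.spatial.transform import Rotation as R
# usage: g.py x y z psi (mm, rad): tool-frame shift in cm now / after the turn
s=ctrl.get_state();p=s["eef_pos"];r=R.from_quat(s["tcp_rot"]);M=r.as_matrix();psi=np.arctan2(M[1,0],M[0,0])
print("t",round(s["time"],2),"p",np.round(p*1000,1),"psi",round(psi,3),"tilt",np.round(M[:2,2],3),"F",np.round(s["contact_force"],1),"op",round(s["opening"],3),"ff",round(s["finger_force"],1),"q",np.round(s["qpos"],2))
if len(sys.argv)>4:
    x,y,z,w=map(float,sys.argv[1:5]);d=(np.array([x,y,z])/10-p*100)
    print("shift now",np.round(M.T@d,2),"rz",round(psi-w,3),"shift after turn",np.round([np.cos(w)*d[0]+np.sin(w)*d[1],np.sin(w)*d[0]-np.cos(w)*d[1],-d[2]],2))
E
python3 g.py 636.5 -12.3 25 0
python3 - <<'E'
import sys;sys.path.insert(0,'.')
from h import *
c=cam("top")
print("cap",cast(c,[292.3,213.9],.084),"body",cast(c,[[282,214],[300.3,214]],.045))
E
```

```text
t 1.55 p [ 480.2 -248.5  231.6] psi -0.0 tilt [ 0.001 -0.   ] F [ 1.1 -0.9  0.2] op 0.999 ff 0.0 q [-0.67 -0.01  1.91  0.    1.24  0.91]
shift now [ 15.61 -23.63  20.66] rz -0.0 shift after turn [ 15.63 -23.62  20.66]
cap [[ 0.44650156 -0.00775284  0.084     ]] body [[ 0.45268739  0.01211769  0.045     ]
 [ 0.45202505 -0.03078728  0.045     ]]
```

Call:
{"method": "send_rows", "body": {
  "series": [
    [[3.1,-4.7,0,0,0,0,1],[3.1,-4.7,0,0,0,0,1],[3.1,-4.7,0,0,0,0,1],[3.1,-4.7,0,0,0,0,1],[3.2,-4.8,0,0,0,0,1],[0,0,5,0,0,0,1],[0,0,5,0,0,0,1],[0,0,4,0,0,0,1],[0,0,0,0,0,0,1],[0,0,0,0,0,0,1]]
  ]
}}

```text
time: 2.85
eef_pos: [0.6367, -0.0146, 0.0932]
tcp_rot: [1.0, -0.0, 0.001, 0.0]
contact_force: [0.6, 0.2, 0.9]
opening: 0.999
finger_force: 0.0
```

```bash
python3 g.py 636.5 -12.3 25 0
python3 - <<'E'
from h import *
c=cam("scene"); a=c["img"][110:270,110:320,::-1]
t=cam("top")["img"][90:250,200:380,::-1]
cv2.imwrite("pics/d1.png",np.hstack([cv2.resize(a,None,fx=2,fy=2),cv2.resize(t,None,fx=2,fy=2)]))
E
```

```text
t 2.85 p [636.7 -14.6  93.2] psi -0.0 tilt [ 0.003 -0.001] F [0.6 0.2 0.9] op 0.999 ff 0.0 q [-0.18  0.34  1.77 -0.    1.02  1.39]
shift now [-0.04 -0.23  6.82] rz -0.0 shift after turn [-0.02 -0.23  6.82]
```

View pics/d1.png

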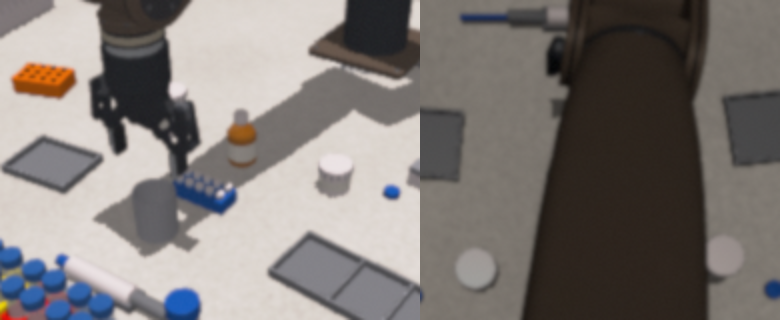

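The gripper is centred above the beaker, with fingers at crop (118,140) and (180,165) and the beaker at (155,210). Descend and grip.

Call:
{"method": "send_rows", "body": {
  "series": [
    [[0,-0.2,3.4,0,0,0,1],[0,0,3.4,0,0,0,1],[0,0,0,0,0,0,-1],[0,0,0,0,0,0,-1],[0,0,0,0,0,0,-1],[0,0,0,0,0,0,-1],[0,0,0,0,0,0,-1],[0,0,0,0,0,0,-1],[0,0,0,0,0,0,-1],[0,0,0,0,0,0,-1]]
  ],
  "force": 40
}}

```text
time: 4.2
eef_pos: [0.6371, -0.0125, 0.0256]
tcp_rot: [1.0, -0.0, 0.002, 0.0]
contact_force: [-0.6, -0.5, 5.9]
opening: 0.645
finger_force: 42.9
```

```bash
python3 g.py 592.7 200.7 130 0
```

```text
t 4.2 p [637.1 -12.5  25.6] psi -0.0 tilt [ 0.004 -0.001] F [-0.6 -0.5  5.9] op 0.645 ff 42.9 q [-0.18  0.44  1.79  0.    0.91  1.39]
shift now [ -4.41 -21.31 -10.46] rz -0.0 shift after turn [ -4.44 -21.32 -10.44]
```

Call:
{"method": "send_rows", "body": {
  "series": [
    [[0,0,-3,0,0,0,-1],[0,0,-4,0,0,0,-1],[0,0,-3,0,0,0,-1],[-0.9,-4.3,0,0,0,0,-1],[-0.9,-4.3,0,0,0,0,-1],[-0.9,-4.3,0,0,0,0,-1],[-0.9,-4.3,0,0,0,0,-1],[-0.8,-4.1,0,0,0,0,-1],[0,0,3,0,0,0,-1],[0,0,0,0,0,0,-1]]
  ]
}}

```text
time: 5.45
eef_pos: [0.5887, 0.2009, 0.0902]
tcp_rot: [1.0, 0.0, -0.003, 0.001]
contact_force: [-0.1, -0.4, -1.0]
opening: 0.64
finger_force: 42.7
```

```bash
python3 g.py 592.7 200.7 29 0;python3 - <<'E'
from h import *
cv2.imwrite("pics/e1.png",cv2.resize(cam("scene")["img"][120:310,180:380,::-1],None,fx=3,fy=3))
E
```

```text
t 5.45 p [588.7 200.9  90.2] psi 0.001 tilt [-0.007 -0.001] F [-0.1 -0.4 -1. ] op 0.64 ff 42.7 q [ 0.17  0.32  1.81 -0.    1.02  1.74]
shift now [0.44 0.02 6.12] rz 0.001 shift after turn [0.4  0.02 6.12]
```

View pics/e1.png

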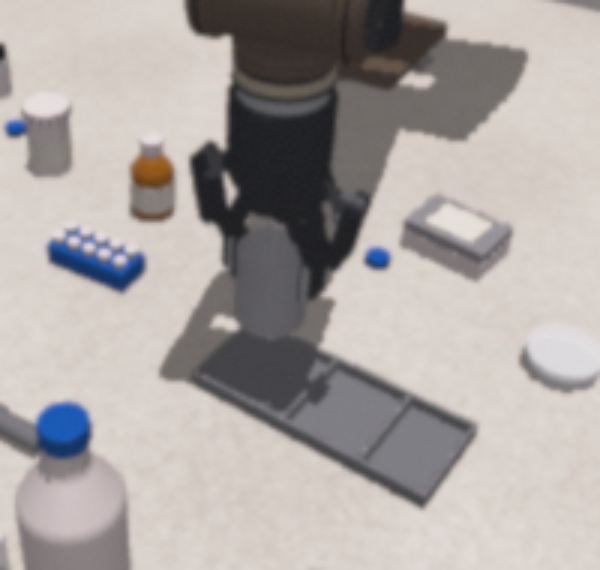

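The beaker hangs right over the largest bay at crop (265,370). Lower and release.

Call:
{"method": "send_rows", "body": {
  "series": [
    [[0.4,0,2.5,0,0,0,-1],[0,0,2,0,0,0,-1],[0,0,0.8,0,0,0,-1],[0,0,0.5,0,0,0,-1],[0,0,0.3,0,0,0,-1],[0,0,0,0,0,0,-1],[0,0,0,0,0,0,-1]]
  ]
}}

```text
time: 6.38
eef_pos: [0.5959, 0.2009, 0.0329]
tcp_rot: [1.0, -0.0, 0.0, -0.0]
contact_force: [-0.1, -0.3, -0.7]
opening: 0.639
finger_force: 42.7
```

```bash
python3 g.py 592.7 200.7 29 0
```

```text
t 6.38 p [595.9 200.9  32.9] psi -0.0 tilt [0.001 0.   ] F [-0.1 -0.3 -0.7] op 0.639 ff 42.7 q [0.16 0.41 1.81 0.   0.92 1.73]
shift now [-0.32  0.02  0.39] rz -0.0 shift after turn [-0.32  0.02  0.39]
```

Call:
{"method": "send_rows", "body": {
  "series": [
    [[-0.3,0,0.2,0,0,0,-1],[0,0,0.2,0,0,0,-1],[0,0,0,0,0,0,-1],[0,0,0,0,0,0,-1]]
  ]
}}

```text
time: 6.88
eef_pos: [0.5925, 0.2009, 0.0287]
tcp_rot: [1.0, -0.0, -0.0, -0.0]
contact_force: [-3.4, -0.2, 3.8]
opening: 0.646
finger_force: 42.9
```

```bash
python3 g.py 592.7 200.7 29 0
```

```text
t 6.88 p [592.5 200.9  28.7] psi -0.0 tilt [-0.  0.] F [-3.4 -0.2  3.8] op 0.646 ff 42.9 q [0.16 0.41 1.82 0.   0.91 1.74]
shift now [ 0.02  0.02 -0.03] rz -0.0 shift after turn [ 0.02  0.02 -0.03]
```

Call:
{"method": "send_rows", "body": {
  "series": [
    [[0,0,0,0,0,0,1],[0,0,0,0,0,0,1],[0,0,0,0,0,0,1],[0,0,0,0,0,0,1],[0,0,-4,0,0,0,1],[0,0,-5,0,0,0,1],[0,0,-5,0,0,0,1],[0,0,0,0,0,-0.18,1],[0,0,0,0,0,-0.18,1],[0,0,0,0,0,-0.18,1]]
  ]
}}

```text
time: 8.12
eef_pos: [0.5925, 0.2008, 0.1685]
tcp_rot: [0.963, 0.27, 0.0, 0.0]
contact_force: [-0.3, 0.4, 0.4]
opening: 0.999
finger_force: 0.0
```

Call:
{"method": "send_rows", "body": {
  "series": [
    [[0,0,0,0,0,-0.17,0.7],[0,0,0,0,0,-0.17,0.7],[0,0,0,0,0,-0.17,0.7],[0,0,0,0,0,-0.17,0.7],[0,0,0,0,0,-0.17,0.7],[0,0,0,0,0,-0.18,0.7],[-4.2,-2.9,0,0,0,0,0.7],[-4.2,-2.9,0,0,0,0,0.7],[-4.2,-2.9,0,0,0,0,0.7],[-4.2,-2.9,0,0,0,0,0.7]]
  ]
}}

```text
time: 9.38
eef_pos: [0.4754, 0.0318, 0.1684]
tcp_rot: [0.707, 0.707, 0.0, 0.0]
contact_force: [0.8, -0.5, 0.7]
opening: 0.85
finger_force: 0.0
```

```bash
python3 g.py 446 -8 20 1.571
```

```text
t 9.38 p [475.4  31.8 168.4] psi 1.57 tilt [ 0.001 -0.   ] F [ 0.8 -0.5  0.7] op 0.85 ff 0.0 q [-0.15 -0.1   2.11 -0.    1.13 -0.15]
shift now [-3.98 -2.94 14.84] rz -0.001 shift after turn [-3.98 -2.94 14.84]
```

Call:
{"method": "send_rows", "body": {
  "series": [
    [[-4,-2.9,0,0,0,0,0.7],[0,0,4,0,0,0,0.7],[0,0,0,0,0,0,0.7],[0,0,0,0,0,0,0.7]]
  ]
}}

```text
time: 9.88
eef_pos: [0.4479, -0.0069, 0.1292]
tcp_rot: [0.707, 0.707, 0.0, 0.0]
contact_force: [-0.6, -0.7, 0.3]
opening: 0.852
finger_force: 0.0
```

```bash
python3 g.py 446 -8 17 1.571;python3 - <<'E'
from h import *
cv2.imwrite("pics/f1.png",cv2.resize(cam("scene")["img"][80:290,170:390,::-1],None,fx=2.6,fy=2.6))
E
```

```text
t 9.88 p [447.9  -6.9 129.2] psi 1.57 tilt [ 0.001 -0.   ] F [-0.6 -0.7  0.3] op 0.852 ff 0.0 q [-0.24 -0.11  2.2   0.    1.05 -0.24]
shift now [-0.11 -0.2  11.22] rz -0.001 shift after turn [-0.11 -0.19 11.22]
```

View pics/f1.png

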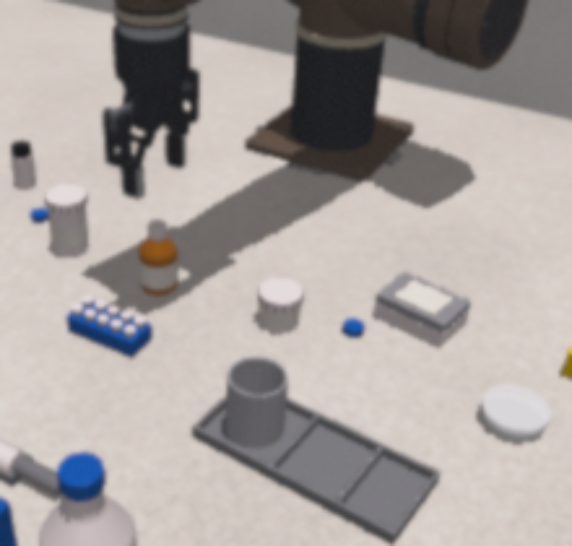

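The beaker stands in the largest bay at crop (255,400), and the gripper (154,180) is above the bottle (158,260). Go on.

Call:
{"method": "send_rows", "body": {
  "series": [
    [[-0.1,-0.2,4,0,0,0,0.7],[0,0,4,0,0,0,0.7],[0,0,3.2,0,0,0,0.7],[0,0,0,0,0,0,-1],[0,0,0,0,0,0,-1],[0,0,0,0,0,0,-1],[0,0,0,0,0,0,-1],[0,0,0,0,0,0,-1],[0,0,0,0,0,0,-1],[0,0,0,0,0,0,-1]]
  ],
  "force": 35
}}

```text
time: 11.18
eef_pos: [0.4464, -0.0082, 0.0176]
tcp_rot: [0.707, 0.707, 0.001, 0.001]
contact_force: [-0.7, 0.6, 6.5]
opening: 0.507
finger_force: 36.4
```

```bash
python3 g.py 599.3 276.4 157 1.571
```

```text
t 11.18 p [446.4  -8.2  17.6] psi 1.57 tilt [ 0.002 -0.   ] F [-0.7  0.6  6.5] op 0.507 ff 36.4 q [-0.25  0.09  2.26  0.    0.8  -0.25]
shift now [ 28.47  15.29 -13.92] rz -0.001 shift after turn [ 28.46  15.3  -13.94]
```

Call:
{"method": "send_rows", "body": {
  "series": [
    [[0,0,-4,0,0,0,-1],[0,0,-5,0,0,0,-1],[0,0,-5,0,0,0,-1],[4.7,2.5,0,0,0,0,-1],[4.7,2.5,0,0,0,0,-1],[4.7,2.6,0,0,0,0,-1],[4.8,2.6,0,0,0,0,-1],[4.8,2.6,0,0,0,0,-1],[4.8,2.5,0,0,0,0,-1],[0,0,3,0,0,0.08,-1]]
  ]
}}

```text
time: 12.42
eef_pos: [0.6015, 0.2806, 0.1286]
tcp_rot: [0.735, 0.678, 0.003, 0.001]
contact_force: [0.2, -0.0, -1.3]
opening: 0.507
finger_force: 36.6
```

Call:
{"method": "send_rows", "body": {
  "series": [
    [[0,0,4,0,0,0,-1],[0,0,0,0,0,0,-1],[0,0,0,0,0,0,-1],[0,0,0,0,0,0,-1]]
  ]
}}

```text
time: 12.92
eef_pos: [0.6001, 0.2771, 0.089]
tcp_rot: [0.735, 0.678, 0.002, 0.001]
contact_force: [0.2, -0.4, -1.4]
opening: 0.512
finger_force: 36.6
```

```bash
python3 g.py 599.3 276.4 21 1.49
```

```text
t 12.93 p [600.1 277.1  89. ] psi 1.49 tilt [0.004 0.001] F [ 0.2 -0.4 -1.4] op 0.512 ff 36.6 q [0.28 0.4  1.71 0.   1.03 0.36]
shift now [-0.08 -0.1   6.8 ] rz -0.0 shift after turn [-0.07 -0.08  6.8 ]
```

Call:
{"method": "send_rows", "body": {
  "series": [
    [[-0.1,-0.1,3,0,0,0,-1],[0,0,2.5,0,0,0,-1],[0,0,0.7,0,0,0,-1],[0,0,0.3,0,0,0,-1],[0,0,0,0,0,0,-1],[0,0,0,0,0,0,-1],[0,0,0,0,0,0,-1]]
  ]
}}

```text
time: 13.8
eef_pos: [0.598, 0.2761, 0.0221]
tcp_rot: [0.735, 0.678, 0.001, 0.0]
contact_force: [0.5, 0.1, -1.1]
opening: 0.504
finger_force: 36.5
```

```bash
python3 g.py 599.3 276.4 20.6 1.49
```

```text
t 13.8 p [598.  276.1  22.1] psi 1.49 tilt [0.001 0.   ] F [ 0.5  0.1 -1.1] op 0.504 ff 36.5 q [ 0.28  0.48  1.73 -0.    0.92  0.36]
shift now [0.04 0.13 0.15] rz -0.0 shift after turn [0.04 0.13 0.15]
```

Lower the last 2 mm, release, go up and head for the vial.

Call:
{"method": "send_rows", "body": {
  "series": [
    [[0,0.1,0.2,0,0,0,-1],[0,0,0,0,0,0,-1],[0,0,0,0,0,0,0.6],[0,0,0,0,0,0,0.6],[0,0,0,0,0,0,0.6],[0,0,0,0,0,0,0.6],[0,0,-3,0,0,0,0.6],[0,0,-5,0,0,0,0.6],[0,0,-5,0,0,0,0.6],[0,0,-2,0,0,0,0.6]]
  ]
}}

```text
time: 15.05
eef_pos: [0.6003, 0.2764, 0.1736]
tcp_rot: [0.735, 0.678, 0.003, 0.002]
contact_force: [-0.0, -0.4, -0.4]
opening: 0.802
finger_force: 0.0
```

```bash
python3 g.py 347 -290 17 1.49;python3 - <<'E'
from h import *
cv2.imwrite("pics/g1.png",cv2.resize(cam("scene")["img"][80:290,170:390,::-1],None,fx=2.6,fy=2.6))
E
```

```text
t 15.05 p [600.3 276.4 173.6] psi 1.49 tilt [0.006 0.002] F [-0.  -0.4 -0.4] op 0.802 ff 0.0 q [ 0.28  0.3   1.67 -0.    1.17  0.36]
shift now [-58.54 -20.77  15.4 ] rz -0.0 shift after turn [-58.5  -20.68  15.66]
```

View pics/g1.png

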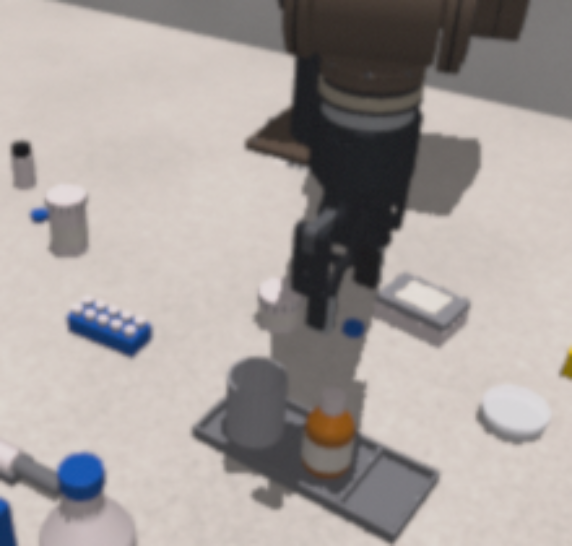

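The bottle is upright in the middle bay at crop (330,440). Next the vial, going by a waypoint that keeps clear of the base.

Call:
{"method": "send_rows", "body": {
  "series": [
    [[-4.8,-0.95,0,0,0,0,0.4],[-4.8,-0.95,0,0,0,0,0.4],[-4.8,-0.95,0,0,0,0,0.4],[-4.8,-0.95,0,0,0,0,0.4],[-4.8,-0.95,0,0,0,0,0.4],[-4.9,-0.95,0,0,0,0,0.4],[-4.2,-2.1,0,0,0,0,0.4],[-4.2,-2.1,0,0,0,0,0.4],[-4.2,-2.1,0,0,0,0,0.4],[-4.2,-2.1,0,0,0,0,0.4]]
  ]
}}

```text
time: 16.35
eef_pos: [0.4191, -0.1687, 0.1672]
tcp_rot: [0.735, 0.678, -0.0, -0.002]
contact_force: [0.7, -0.6, -0.6]
opening: 0.696
finger_force: 0.0
```

```bash
python3 g.py 347 -290 19 1.49
```

```text
t 16.35 p [ 419.1 -168.7  167.2] psi 1.49 tilt [-0.003  0.002] F [ 0.7 -0.6 -0.6] op 0.696 ff 0.0 q [-0.61 -0.16  2.16 -0.    1.14 -0.53]
shift now [-12.69  -6.16  14.81] rz -0.0 shift after turn [-12.67  -6.21  14.82]
```

Call:
{"method": "send_rows", "body": {
  "series": [
    [[-4.2,-2.1,0,0,0,0,0.4],[-4.2,-2.1,0,0,0,0,0.4],[-4.2,-2.0,0,0,0,0,0.4],[0,0,4,0,0,0,0.4],[0,0,3,0,0,0,0.4],[0,0,0,0,0,0,0.4],[0,0,0,0,0,0,0.4],[0,0,0,0,0,0,0.4]]
  ]
}}

```text
time: 17.35
eef_pos: [0.3498, -0.2895, 0.1006]
tcp_rot: [0.735, 0.678, -0.0, 0.001]
contact_force: [-0.4, 0.1, -0.1]
opening: 0.697
finger_force: 0.0
```

```bash
python3 g.py 347 -290 15 1.49;python3 - <<'E'
from h import *
a=cv2.resize(cam("scene")["img"][60:200,100:260,::-1],(480,420));b=cv2.resize(cam("top")["img"][200:340,340:450,::-1],(310,420))
cv2.imwrite("pics/i1.png",np.hstack([a,b]))
E
```

```text
t 17.35 p [ 349.8 -289.5  100.6] psi 1.49 tilt [ 0.002 -0.002] F [-0.4  0.1 -0.1] op 0.697 ff 0.0 q [-0.92 -0.05  2.21 -0.    0.98 -0.83]
shift now [-0.06 -0.28  8.56] rz 0.0 shift after turn [-0.07 -0.27  8.56]
```

View pics/i1.png

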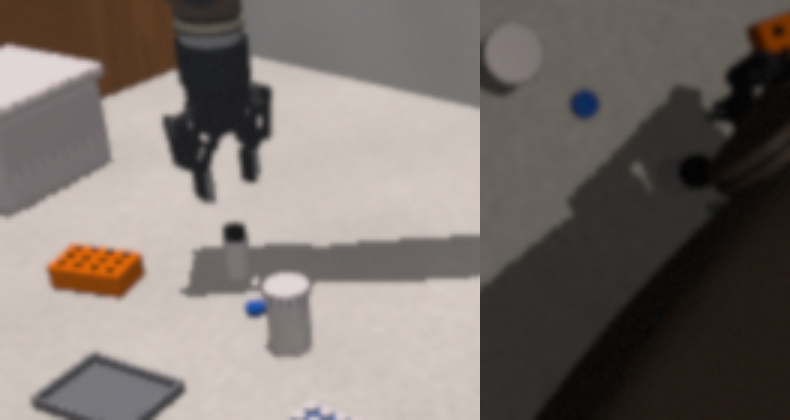

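The fingers at (205,190) and (250,170) straddle the vial at (235,250). Descend and grip.

Call:
{"method": "send_rows", "body": {
  "series": [
    [[-0.1,-0.3,3,0,0,0,0.4],[0,0,3,0,0,0,0.4],[0,0,2.5,0,0,0,0.4],[0,0,0,0,0,0,-1],[0,0,0,0,0,0,-1],[0,0,0,0,0,0,-1],[0,0,0,0,0,0,-1],[0,0,0,0,0,0,-1],[0,0,0,0,0,0,-1],[0,0,0,0,0,0,-1]]
  ],
  "force": 30
}}

```text
time: 18.7
eef_pos: [0.3465, -0.2902, 0.0153]
tcp_rot: [0.735, 0.678, -0.0, 0.001]
contact_force: [0.1, 1.4, 6.0]
opening: 0.329
finger_force: 30.3
```

```bash
python3 g.py 520 -8 157 1.49
```

```text
t 18.7 p [ 346.5 -290.2   15.3] psi 1.49 tilt [ 0.001 -0.001] F [0.1 1.4 6. ] op 0.329 ff 30.3 q [-0.92  0.11  2.24  0.    0.79 -0.84]
shift now [ 29.52  15.03 -14.19] rz -0.0 shift after turn [ 29.53  15.02 -14.17]
```

Call:
{"method": "send_rows", "body": {
  "series": [
    [[0,0,-5,0,0,0,-1],[0,0,-5,0,0,0,-1],[0,0,-5,0,0,0,-1],[4.2,2.1,0,0,0,0,-1],[4.2,2.1,0,0,0,0,-1],[4.2,2.1,0,0,0,0,-1],[4.2,2.2,0,0,0,0,-1],[4.2,2.2,0,0,0,0,-1],[4.2,2.2,0,0,0,0,-1],[4.3,2.1,0,0,0,0,-1]]
  ]
}}

```text
time: 19.95
eef_pos: [0.5197, -0.0062, 0.1638]
tcp_rot: [0.735, 0.678, -0.0, -0.0]
contact_force: [0.7, -0.6, -1.4]
opening: 0.332
finger_force: 29.9
```

Call:
{"method": "send_rows", "body": {
  "series": [
    [[5,0.8,0,0,0,0,-1],[5,0.8,0,0,0,0,-1],[5,0.8,0,0,0,0,-1],[5,0.8,0,0,0,0,-1],[5,0.8,0,0,0,0,-1],[5,0.8,0,0,0,0,-1],[5,0.8,0,0,0,0,-1],[0,0,4,0,0,0,-1],[0,0,0,0,0,0,-1],[0,0,0,0,0,0,-1]]
  ]
}}

```text
time: 21.2
eef_pos: [0.6035, 0.3361, 0.1245]
tcp_rot: [0.735, 0.678, -0.0, -0.0]
contact_force: [-0.1, -0.2, 0.3]
opening: 0.329
finger_force: 29.9
```

```bash
python3 g.py 604.6 337.2 18.3 1.49
```

```text
t 21.2 p [603.5 336.1 124.5] psi 1.489 tilt [-0. -0.] F [-0.1 -0.2  0.3] op 0.329 ff 29.9 q [ 0.36  0.42  1.61 -0.    1.11  0.44]
shift now [ 0.12  0.11 10.62] rz -0.001 shift after turn [ 0.11  0.11 10.62]
```

Call:
{"method": "send_rows", "body": {
  "series": [
    [[0.1,0.1,4,0,0,0,-1],[0,0,3,0,0,0,-1],[0,0,2.2,0,0,0,-1],[0,0,0.8,0,0,0,-1],[0,0,0.3,0,0,0,-1],[0,0,0,0,0,0,-1],[0,0,0,0,0,0,-1],[0,0,0,0,0,0,-1]]
  ]
}}

```text
time: 22.2
eef_pos: [0.605, 0.3378, 0.0222]
tcp_rot: [0.735, 0.678, 0.001, 0.0]
contact_force: [-0.1, -0.6, -0.3]
opening: 0.332
finger_force: 29.9
```

```bash
python3 g.py 604.6 337.2 18.3 1.49
```

```text
t 22.2 p [605.  337.8  22.2] psi 1.49 tilt [0.001 0.001] F [-0.1 -0.6 -0.3] op 0.332 ff 29.9 q [0.36 0.55 1.64 0.   0.95 0.44]
shift now [-0.06 -0.03  0.39] rz -0.0 shift after turn [-0.06 -0.03  0.39]
```

Call:
{"method": "send_rows", "body": {
  "series": [
    [[0,0,0.2,0,0,0,-1],[0,0,0.2,0,0,0,-1],[0,0,0,0,0,0,-1],[0,0,0,0,0,0,-1],[0,0,0,0,0,0,0.4],[0,0,0,0,0,0,0.4],[0,0,0,0,0,0,0.4],[0,0,-3,0,0,0,0.4],[0,0,-5,0,0,0,0.4],[0,0,-5,0,0,0,0.4]]
  ]
}}

```text
time: 23.45
eef_pos: [0.6042, 0.3374, 0.1479]
tcp_rot: [0.735, 0.678, -0.001, -0.0]
contact_force: [0.6, 0.5, 0.5]
opening: 0.701
finger_force: 0.0
```

```bash
python3 g.py 347.5 268.5 12 1.409;python3 - <<'E'
from h import *
c=cam("scene")["img"];cv2.imwrite("pics/j1.png",cv2.resize(c[120:290,220:440,::-1],None,fx=3.2,fy=3.2))
E
```

```text
t 23.45 p [604.2 337.4 147.9] psi 1.49 tilt [-0.001 -0.   ] F [0.6 0.5 0.5] op 0.701 ff 0.0 q [0.36 0.39 1.6  0.   1.15 0.44]
shift now [ -8.94 -25.01  13.62] rz 0.081 shift after turn [-10.93 -24.22  13.59]
```

View pics/j1.png

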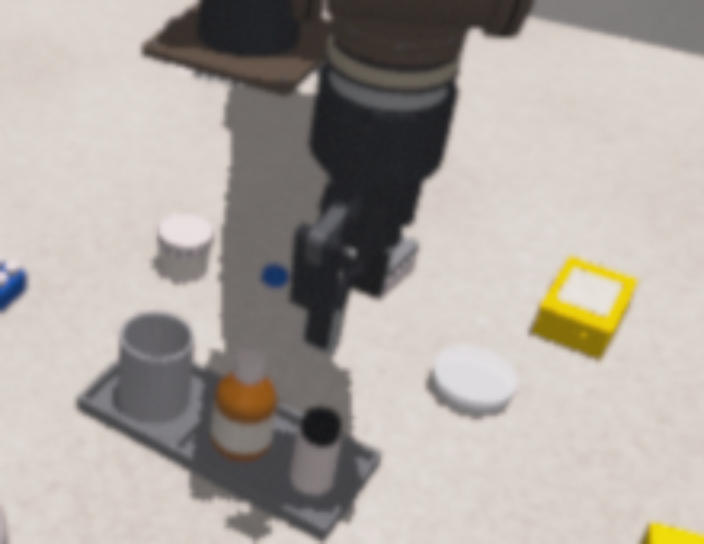

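All three stand in their bays: beaker (155,370), bottle (245,415), vial (318,450). Next the slide box.

Call:
{"method": "send_rows", "body": {
  "series": [
    [[0,0,0,0,0,0.08,1],[-2.2,-4.8,0,0,0,0,1],[-2.2,-4.8,0,0,0,0,1],[-2.2,-4.8,0,0,0,0,1],[-2.2,-4.8,0,0,0,0,1],[-2.1,-4.9,0,0,0,0,1],[0,0,4,0,0,0,1],[0,0,3,0,0,0,1],[0,0,0,0,0,0,1],[0,0,0,0,0,0,1]]
  ]
}}

```text
time: 24.75
eef_pos: [0.35, 0.2689, 0.0782]
tcp_rot: [0.762, 0.648, 0.001, 0.0]
contact_force: [0.0, 0.2, 0.4]
opening: 1.001
finger_force: 0.0
```

```bash
python3 g.py 347.5 268.5 9 1.409;python3 - <<'E'
from h import *
a=cv2.resize(cam("scene")["img"][70:230,260:400,::-1],(400,457));b=cv2.resize(cam("top")["img"][200:320,110:210,::-1],(380,457))
cv2.imwrite("pics/k1.png",np.hstack([a,b]))
E
```

```text
t 24.75 p [350.  268.9  78.2] psi 1.41 tilt [0.001 0.001] F [0.  0.2 0.4] op 1.001 ff 0.0 q [ 0.42 -0.05  2.25 -0.    0.94  0.59]
shift now [-0.08 -0.25  6.92] rz 0.001 shift after turn [-0.08 -0.24  6.92]
```

View pics/k1.png

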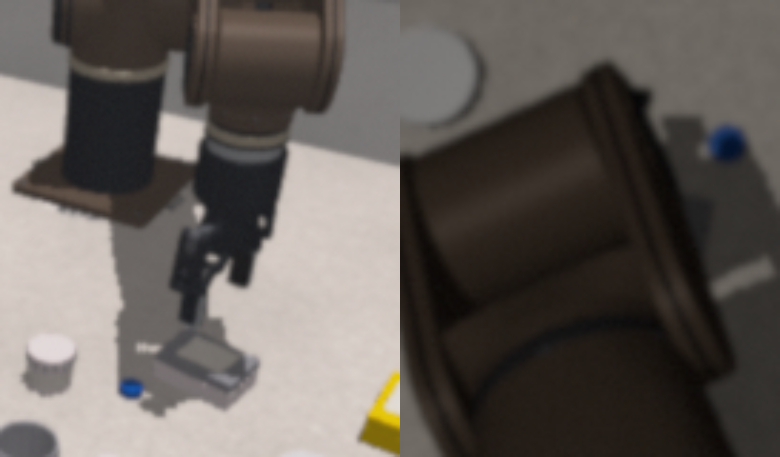

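Call:
{"method": "send_rows", "body": {
  "series": [
    [[-0.1,-0.2,3,0,0,0,1],[0,0,3,0,0,0,1],[0,0,1.1,0,0,0,1],[0,0,0,0,0,0,-1],[0,0,0,0,0,0,-1],[0,0,0,0,0,0,-1],[0,0,0,0,0,0,-1],[0,0,0,0,0,0,-1],[0,0,0,0,0,0,-1],[0,0,0,0,0,0,-1]]
  ],
  "force": 60
}}

```text
time: 26.1
eef_pos: [0.3485, 0.2686, 0.0078]
tcp_rot: [0.762, 0.648, 0.001, 0.0]
contact_force: [0.5, -0.1, 6.0]
opening: 0.664
finger_force: 66.8
```

```bash
python3 g.py 347.5 268.5 9 1.409
```

```text
t 26.1 p [348.5 268.6   7.8] psi 1.41 tilt [0.003 0.001] F [ 0.5 -0.1  6. ] op 0.664 ff 66.8 q [0.43 0.1  2.27 0.   0.77 0.59]
shift now [-0.02 -0.09 -0.12] rz 0.001 shift after turn [-0.02 -0.1  -0.12]
```

Call:
{"method": "send_rows", "body": {
  "series": [
    [[0,0,-4,0,0,0,-1],[0,0,-5,0,0,0,-1],[0,0,-4,0,0,0,-1],[-2.2,4.8,0,0,0,0,-1],[-2.2,4.8,0,0,0,0,-1],[-2.2,4.8,0,0,0,0,-1],[-4.8,2.4,0,0,0,0,-1],[-4.8,2.4,0,0,0,0,-1],[-4.8,2.4,0,0,0,0,-1],[-4.8,2.4,0,0,0,0,-1]]
  ]
}}

```text
time: 27.35
eef_pos: [0.5422, -0.0267, 0.1356]
tcp_rot: [0.762, 0.648, -0.0, -0.001]
contact_force: [-0.0, -0.2, -1.4]
opening: 0.664
finger_force: 66.0
```

Call:
{"method": "send_rows", "body": {
  "series": [
    [[-4.8,2.4,0,0,0,0,-1],[-4.8,2.4,0,0,0,0,-1],[-4.8,2.4,0,0,0,0,-1],[-4.8,2.4,0,0,0,0,-1],[0,0,0,0,0,-0.13,-1],[0,0,0,0,0,-0.13,-1],[0,0,4,0,0,0,-1],[0,0,0,0,0,0,-1],[0,0,0,0,0,0,-1],[0,0,0,0,0,0,-1]]
  ]
}}

```text
time: 28.6
eef_pos: [0.6075, -0.2306, 0.0982]
tcp_rot: [0.671, 0.741, 0.0, 0.001]
contact_force: [0.2, 0.6, -1.5]
opening: 0.667
finger_force: 65.9
```

```bash
python3 g.py 610 -233.5 11 1.671;python3 - <<'E'
from h import *
c=cam("scene");t=cam("top")
a=cv2.resize(c["img"][80:230,80:230,::-1],(420,420));b=cv2.resize(t["img"][110:200,330:420,::-1],(370,420))
cv2.imwrite("pics/l1.png",np.hstack([a,b]))
E
```

```text
t 28.6 p [ 607.5 -230.6   98.2] psi 1.67 tilt [ 0.002 -0.001] F [ 0.2  0.6 -1.5] op 0.667 ff 65.9 q [-0.52  0.36  1.74 -0.    1.04 -0.62]
shift now [-0.3   0.2   8.72] rz -0.001 shift after turn [-0.32  0.22  8.72]
```

View pics/l1.png

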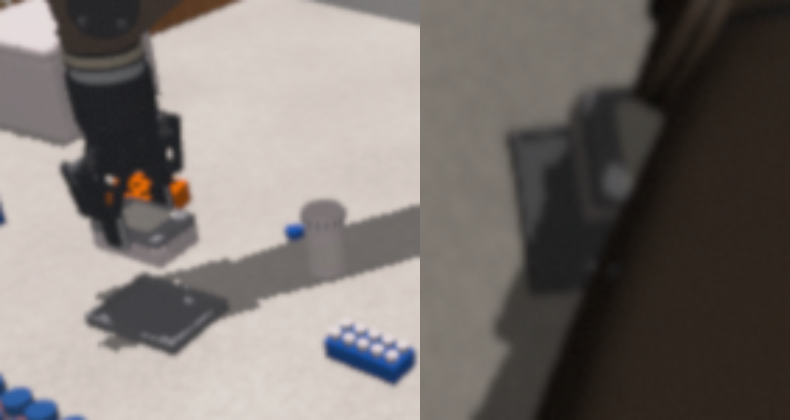

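The box hangs level and aligned at left crop (145,230), above the short tray (155,315). Lower it.

Call:
{"method": "send_rows", "body": {
  "series": [
    [[-0.3,0.2,3.5,0,0,0,-1],[0,0,3,0,0,0,-1],[0,0,1.2,0,0,0,-1],[0,0,0.4,0,0,0,-1],[0,0,0.2,0,0,0,-1],[0,0,0,0,0,0,-1],[0,0,0,0,0,0,-1],[0,0,0,0,0,0,-1]]
  ]
}}

```text
time: 29.7
eef_pos: [0.6091, -0.2331, 0.0139]
tcp_rot: [0.671, 0.741, 0.0, 0.0]
contact_force: [1.4, 0.3, -1.7]
opening: 0.668
finger_force: 66.0
```

```bash
python3 g.py 610 -233.5 10.8 1.671
```

```text
t 29.7 p [ 609.1 -233.1   13.9] psi 1.67 tilt [ 0.001 -0.   ] F [ 1.4  0.3 -1.7] op 0.668 ff 66.0 q [-0.52  0.48  1.75  0.    0.91 -0.62]
shift now [-0.05  0.08  0.31] rz -0.001 shift after turn [-0.05  0.08  0.31]
```

Call:
{"method": "send_rows", "body": {
  "series": [
    [[0,0,0.15,0,0,0,-1],[0,0,0.15,0,0,0,-1],[0,0,0,0,0,0,-1],[0,0,0,0,0,0,-1],[0,0,0,0,0,0,-1]]
  ]
}}

```text
time: 30.32
eef_pos: [0.6089, -0.233, 0.0109]
tcp_rot: [0.671, 0.741, -0.0, -0.0]
contact_force: [-3.0, 0.9, 6.1]
opening: 0.667
finger_force: 66.8
```

```bash
python3 g.py 610 -233.5 10.8 1.671
```

```text
t 30.32 p [ 608.9 -233.    10.9] psi 1.67 tilt [-0. -0.] F [-3.   0.9  6.1] op 0.667 ff 66.8 q [-0.52  0.49  1.75 -0.    0.9  -0.62]
shift now [-0.06  0.1   0.01] rz -0.001 shift after turn [-0.06  0.1   0.01]
```

Call:
{"method": "send_rows", "body": {
  "series": [
    [[0,0,0,0,0,0,1],[0,0,0,0,0,0,1],[0,0,0,0,0,0,1],[0,0,0,0,0,0,1],[0,0,-3,0,0,0,1],[0,0,-5,0,0,0,1],[0,0,-5,0,0,0,1],[4.9,-1.7,-1,0,0,0,0.6],[4.9,-1.7,0,0,0,0,0.6],[4.9,-1.7,0,0,0,0,0.6]]
  ]
}}

```text
time: 31.58
eef_pos: [0.543, -0.0905, 0.1507]
tcp_rot: [0.671, 0.741, 0.0, 0.0]
contact_force: [0.3, 1.2, 1.0]
opening: 0.804
finger_force: 0.0
```

Call:
{"method": "send_rows", "body": {
  "series": [
    [[4.8,-1.7,0,0,0,0,0.6],[4.8,-1.7,0,0,0,0,0.6],[4.8,-1.7,0,0,0,0,0.6],[4.8,-1.7,0,0,0,0,0.6],[4.8,-1.7,0,0,0,0,0.6],[0,0,4,0,0,0,0.6],[0,0,0,0,0,0,0.6],[0,0,0,0,0,0,0.6],[0,0,0,0,0,0,0.6]]
  ]
}}

```text
time: 32.7
eef_pos: [0.4367, 0.1383, 0.1119]
tcp_rot: [0.672, 0.741, 0.001, 0.001]
contact_force: [0.4, 0.3, -0.3]
opening: 0.797
finger_force: 0.0
```

```bash
python3 g.py 433.3 140.6 8 1.671;python3 - <<'E'
from h import *
c=cam("scene");t=cam("top")
a=cv2.resize(c["img"][90:250,60:310,::-1],(500,320));b=cv2.resize(t["img"][120:190,335:415,::-1],(290,320),interpolation=0)
cv2.imwrite("pics/m1.png",np.hstack([a,b]))
cv2.imwrite("/tmp/t.png",t["img"][:,:,::-1])
E
```

```text
t 32.7 p [436.7 138.3 111.9] psi 1.669 tilt [0.003 0.   ] F [ 0.4  0.3 -0.3] op 0.797 ff 0.0 q [ 0.08 -0.06  2.19  0.    1.01 -0.01]
shift now [ 0.26 -0.34 10.39] rz -0.002 shift after turn [ 0.26 -0.31 10.39]
```

View pics/m1.png

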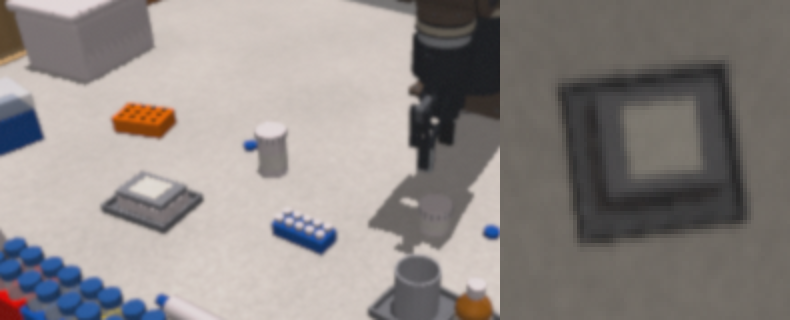

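The box lies flat in the short tray, with its label at right crop (664,138). Compute its centre and grip the short pot.

Run:
```python
from h import *
c=cam("top");im=c["img"][128:178,350:408]
im=cv2.resize(im,None,fx=4,fy=4,interpolation=cv2.INTER_CUBIC);g=im.max(2)
print(np.percentile(g,[5,30,60,95]))
m=(g>76).astype(np.uint8);n,l,st,ce=cv2.connectedComponentsWithStats(m)
for k in range(1,n):
    if st[k,4]>500:
        p=(ce[k]+.5)/4-.5+[350,128]; print(st[k],p,cast(c,p,.035)*1000)
k=[k for k in range(1,n) if 100<st[k,4]<20000 and st[k,0]>0 and st[k,1]>0]
```

```text
[ 48.  65. 106. 123.]
[    0     0   232   200 19782] [381.06676524 151.95179962] [[ 603.63542636 -235.73567216   35.        ]]
[  68   48  102   83 6998] [379.00057159 149.79051157] [[ 609.17818045 -231.04941995   35.        ]]
```

Call:
{"method": "send_rows", "body": {
  "series": [
    [[0.3,-0.3,4,0,0,0,0.6],[0,0,4,0,0,0,0.6],[0,0,2.4,0,0,0,0.6],[0,0,0,0,0,0,-1],[0,0,0,0,0,0,-1],[0,0,0,0,0,0,-1],[0,0,0,0,0,0,-1],[0,0,0,0,0,0,-1],[0,0,0,0,0,0,-1]]
  ],
  "force": 40
}}

```text
time: 33.98
eef_pos: [0.4321, 0.1415, 0.0065]
tcp_rot: [0.671, 0.741, 0.0, 0.0]
contact_force: [0.0, 0.5, -0.5]
opening: 0.548
finger_force: 41.0
```

```bash
python3 g.py 609 -233 150 1.671
```

```text
t 33.98 p [432.1 141.5   6.5] psi 1.67 tilt [0. 0.] F [ 0.   0.5 -0.5] op 0.548 ff 41.0 q [ 0.09  0.13  2.24  0.    0.77 -0.01]
shift now [-39.01  13.91 -14.34] rz -0.001 shift after turn [-39.03  13.86 -14.35]
```

Call:
{"method": "send_rows", "body": {
  "series": [
    [[0,0,-4,0,0,0,-1],[0,0,-5,0,0,0,-1],[0,0,-5,0,0,0,-1],[-4.9,1.7,0,0,0,0,-1],[-4.9,1.7,0,0,0,0,-1],[-4.9,1.7,0,0,0,0,-1],[-4.9,1.7,0,0,0,0,-1],[-4.8,1.8,0,0,0,0,-1],[-4.8,1.8,0,0,0,0,-1],[-4.8,1.8,0,0,0,0,-1]]
  ]
}}

```text
time: 35.22
eef_pos: [0.5874, -0.1864, 0.146]
tcp_rot: [0.671, 0.741, 0.0, -0.0]
contact_force: [0.9, 0.8, -1.0]
opening: 0.548
finger_force: 41.5
```

Call:
{"method": "send_rows", "body": {
  "series": [
    [[-4.8,1.7,0,0,0,0,-1],[0,0,4,0,0,0,-1],[0,0,3,0,0,0,-1],[0,0,0,0,0,0,-1],[0,0,0,0,0,0,-1],[0,0,0,0,0,0,-1]]
  ]
}}

```text
time: 35.98
eef_pos: [0.61, -0.2314, 0.0787]
tcp_rot: [0.671, 0.741, 0.0, 0.002]
contact_force: [0.2, -0.4, 0.3]
opening: 0.551
finger_force: 41.5
```

```bash
python3 g.py 609 -231 41.5 1.671
```

```text
t 35.98 p [ 610.  -231.4   78.7] psi 1.67 tilt [ 0.003 -0.002] F [ 0.2 -0.4  0.3] op 0.551 ff 41.5 q [-0.52  0.39  1.74  0.    1.01 -0.62]
shift now [ 0.06 -0.1   3.72] rz -0.001 shift after turn [ 0.05 -0.09  3.72]
```

Call:
{"method": "send_rows", "body": {
  "series": [
    [[0,0,2,0,0,0,-1],[0,0,1,0,0,0,-1],[0,0,0.4,0,0,0,-1],[0,0,0,0,0,0,-1],[0,0,0,0,0,0,-1],[0,0,0,0,0,0,-1]]
  ]
}}

```text
time: 36.72
eef_pos: [0.6089, -0.2311, 0.0426]
tcp_rot: [0.671, 0.741, 0.0, 0.0]
contact_force: [0.3, 0.4, -0.1]
opening: 0.552
finger_force: 41.5
```

```bash
python3 g.py 609 -231 41.5 1.671
```

```text
t 36.73 p [ 608.9 -231.1   42.6] psi 1.67 tilt [ 0.001 -0.   ] F [ 0.3  0.4 -0.1] op 0.552 ff 41.5 q [-0.52  0.44  1.75  0.    0.95 -0.62]
shift now [0.01 0.01 0.11] rz -0.001 shift after turn [0.01 0.01 0.11]
```

Call:
{"method": "send_rows", "body": {
  "series": [
    [[0,0,0.1,0,0,0,-1],[0,0,0,0,0,0,-1],[0,0,0,0,0,0,-1]]
  ]
}}

```text
time: 37.1
eef_pos: [0.6086, -0.2309, 0.0413]
tcp_rot: [0.671, 0.741, 0.0, -0.0]
contact_force: [-0.5, 1.0, -0.4]
opening: 0.545
finger_force: 41.5
```

```bash
python3 g.py 609 -231 41.5 1.671
```

```text
t 37.1 p [ 608.6 -230.9   41.3] psi 1.67 tilt [-0.  0.] F [-0.5  1.  -0.4] op 0.545 ff 41.5 q [-0.52  0.44  1.75  0.    0.95 -0.62]
shift now [-0.01  0.04 -0.02] rz -0.001 shift after turn [-0.01  0.04 -0.02]
```

Call:
{"method": "send_rows", "body": {
  "series": [
    [[0,0,0.1,0,0,0,-1],[0,0,0,0,0,0,-1],[0,0,0,0,0,0,-1]]
  ]
}}

```text
time: 37.48
eef_pos: [0.6088, -0.231, 0.0409]
tcp_rot: [0.671, 0.741, -0.0, 0.0]
contact_force: [-1.2, -0.4, 2.6]
opening: 0.548
finger_force: 41.7
```

Contact. Release, rise and move aside.

Call:
{"method": "send_rows", "body": {
  "series": [
    [[0,0,0,0,0,0,0.5],[0,0,0,0,0,0,0.5],[0,0,0,0,0,0,0.5],[0,0,0,0,0,0,0.5],[0,0,-3,0,0,0,0.5],[0,0,-5,0,0,0,0.5],[0,0,-5,0,0,0,0.5],[5,-1.7,0,0,0,0,0.5],[5,-1.7,0,0,0,0,0.5],[5,-1.7,0,0,0,0,0.5]]
  ]
}}

```text
time: 38.72
eef_pos: [0.5423, -0.0855, 0.1705]
tcp_rot: [0.671, 0.741, 0.0, 0.0]
contact_force: [0.3, 1.2, 0.7]
opening: 0.751
finger_force: 0.0
```

Run:
```python
from h import *
c=cam("scene");t=cam("top")
a=cv2.resize(c["img"][90:290,60:360,::-1],(480,320));b=cv2.resize(t["img"][115:195,335:415,::-1],(320,320),interpolation=2)
cv2.imwrite("pics/n1.png",np.hstack([a,b]))
g=cv2.resize(t["img"][128:178,350:408],None,fx=4,fy=4,interpolation=2).max(2)
```

```text
(no output)
```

View pics/n1.png

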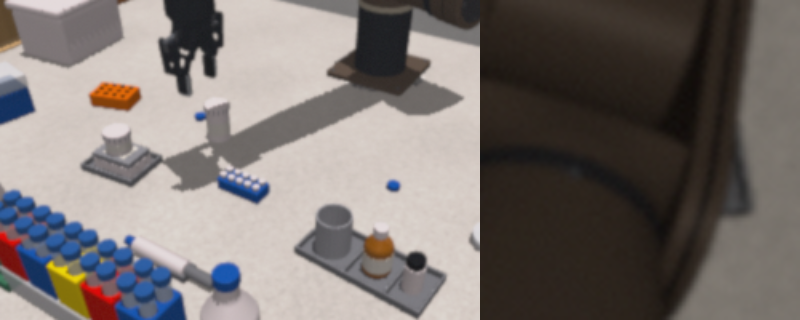

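Everything is in place: the pot stands on the box at crop (117,138), the three items are in the long tray, and the tall pot is still at (217,120). Settle, then hand in.

Call:
{"method": "send_rows", "body": {
  "series": [
    [[0,0,0,0,0,0,0.5],[0,0,0,0,0,0,0.5],[0,0,0,0,0,0,0.5]]
  ]
}}

```text
time: 39.2
eef_pos: [0.5436, -0.0878, 0.1703]
tcp_rot: [0.672, 0.741, 0.0, 0.0]
contact_force: [0.5, -0.3, -0.0]
opening: 0.752
finger_force: 0.0
```

```bash
python3 -c "
from plant import ctrl
print(ctrl.sign_off())"
```

```text
the job is handed in; nothing more can be done
None
```

Both kits are made up and handed in at about 39 s: the beaker, bottle and vial are in their bays, the slide box is flat in the short tray with the short pot on it, and the tall pot was not moved; the sign-off returned no verdict.

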